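# Check a scooter brake lever stops short of the bar

## Task

On the door laid out as a bench, a kick-scooter handlebar stands clamped in a bench stand. With the outside of your fingers, press its orange brake lever in towards the rubber grip until it stops, let it spring right out again, then press it in to its stop once more and finish while still holding it there so the gap to the bar can be gauged. Never reach in between the lever and the grip or pinch the lever, do not touch the bar, do not force the lever once it has stopped, and leave the things lying around alone.

Things in the scene. Friction and masses are not known exactly. Their poses are not given: they have to be found in the camera images.
- handlebar: Fixed handlebar of a kick scooter, upright stem in the bench stand. Origin on the stem's axis, 150 mm straight below the bar's axis; the height of this origin above the bench differs from run to run (0 to 40 mm). z is up, y runs along the bar towards the end with the brake lever, x points level away from the bar on the side where the lever sits.
- bar: The horizontal bar with its rubber grips, stem clamp, bell and the lever's black bracket; fixed to the handlebar, same origin and axes. 340 mm long along y; the axis of the bar is 150 mm above this origin. Grips are 30 mm in diameter from y = 65 to 170 mm (lever end) and -65 to -170 mm; no part stands more than 30 mm above the bar's axis, and at the lever-end grip no more than 18 mm. Do not touch.
- brake_lever (a joint): Angle of the orange brake lever about its upright pivot: 0 fully out (rest), grows as it is pressed towards the grip, firm stop at 0.30 rad with about 15 mm of air left between lever and grip. A spring drives it back out: pressed 75 mm from the pivot it takes about 2 N to start and about 5 N to reach the stop, then the force climbs steeply.
- lever_pivot (a point): Pivot of the lever, at x = 30, y = 45, z = 150 mm in the handlebar's frame (level with the bar's axis). Its y axis runs out along the blade, its x axis is square to the blade's outer face and points away from the grip, z is up; it turns with the lever. At rest the blade leans 0.36 rad away from the bar's direction, at its stop 0.06 rad.
- lever_pad (a point): Middle of the blade's outer face where fingers press, 75 mm along the blade from the pivot; moves with the lever, same axes as lever_pivot (x points out of the outer face, away from the grip). The orange lever is to be pressed on this outer face (5 mm from the pivot's axis): blade from 6 to 100 mm along from the pivot, 20 mm high, 10 mm thick, with an 18 mm ball at its end 103 mm from the pivot. Fingers must stay off the inner face, which looks at the grip.
- stand: Fixed bench stand: 150 mm square steel plate, 12 mm thick, with a red sleeve 44 mm in diameter up to 90 mm. Origin under the centre of the plate, below the handlebar's stem.
- oil_can: Loose bystander: oil can with a blue label, 50 mm in diameter, 120 mm high. Origin under its centre.
- tape_measure: Loose bystander: yellow tape measure, 70 x 40 x 68 mm high. Origin under its centre.
- screw_jar: Loose bystander: glass jar with a red lid, 56 mm in diameter, 75 mm high. Origin under its centre.
- drill: Loose bystander: grey, black and green cordless drill lying on its side, about 250 x 230 x 68 mm high, near the other end of the bar. Origin on the bench under its motor housing.

How it is judged:
By the outcome, as a careful person would: the job done as asked, in the order asked, and still so for the second after the job is handed in, while the arm keeps its last pose, push and grip.
It also fails if it takes over 38 s, if anything falls off the work surface, if the arm or the gripper's body presses on something with over 40 N, if the wrist force passes 120 N, or if a joint passes its speed limit or range.

## Robot

A 6-joint arm with a two-finger parallel gripper is mounted at the origin on the work surface. World frame = base frame: x ahead of the robot, y to its left, z up, the work surface at z = 0. Lengths are in m, angles in rad, forces in N, time in s.
With the tool pointing down it reaches from about 0.35 to 0.775 m from the base axis. Payload 7.3 kg.
Tool frame: the origin (TCP) lies at the very end of the fingers, on their centre line; the grasp point (between the pads) lies 19 mm behind it; x points along the fingers, y is the direction in which the jaws open and shut, and the axes are right-handed (so a half turn about x gives the same grasp; the last joint's range is limited). The gripper opens to 92 mm and grips with 3 to 60 N. Pads are 19 mm wide; open, the fingers measure 130 mm over their backs; the gripper's body (75 mm by 190 mm) begins 47 mm behind the grasp point.
Start: joints at [-1.397, 0.342, 1.524, -0, 1.275, -0.146], TCP at [0.165, -0.498, 0.227] pointing down, gripper open.
Joint ranges: [-2.53, 2.53], [-0.77, 2.02], [0.04, 2.7], [-1, 4.14], [0.28, 2.66], [-3.11, 3.11]. Speed limits (rad/s): [2.57, 2.57, 3.14, 3.14, 3.14, 3.14].

## Interface

Orientations are given as [roll, pitch, yaw] about the fixed x, y, z axes, in that order (R = Rz(yaw) Ry(pitch) Rx(roll)).
In Python, from cell import observe, vision, job gives the robot as it stands.
- The arm moves only by the tool send_rows, never from a script. Its argument "motion" is a list of rows, each an object with "hand": the opening, from -1 (shut) to 1 (fully open), so that 0 is half open; "slide": the shift along the tool's x, y, z in mm, a list of three; "spin": the turn about the tool's x in rad. In form: [{"hand": hand, "slide": [tx, ty, tz], "spin": spin}, ...]. A call has 1 to 8 rows; each row shifts and turns the pose as measured when the row begins, along the tool's axes as they then stand; what a row does not reach is not made up. A row lasts 1/10 s, in which the tool goes at most 50 mm and 8.59 degrees, less where a joint would pass 70% of its speed; a pose out of reach is approached as far as the arm can. A call with a gripper value outside its range is refused whole. The fingers move at their own pace and stop on an object; "grip_force" is the grip in N (left out, the last holds). Time passes only in rows, so rows that do not move let the fingers close. It gives the time, the measured TCP pose, the force and the opening at its end, in the units of the state.
- observe(): the state, without advancing time (a new reading comes with each control period).
- vision.read_camera(name): name is "scene" or "top" or "wrist"; returns a dict with "pixels" (384x512x3 uint8, blue, green, red), "range_z" (384x512 float32, m along the optical axis (not along the pixel's ray), 0 where there is no reading), "fx", "fy", "cx", "cy" (pixels), "world_from_camera" (4x4, takes a point from camera to world coordinates); the wrist camera has in their place "T_tool_cam" (4x4, takes a point from camera to tool coordinates, whose origin is the TCP and whose axes are the tool frame's). Camera axes: x right, y down, z forward; pixel columns grow to the right and rows downward; lengths in m; the calibration is good to about 2 mm. A picture is of the moment at which its call begins: read the wrist's pose just before it.
- job.hand_in(): hands the job in, once; it reports no verdict.
Trained networks look in a picture, given as the dict that the camera call returned (one of the last four; its "shot" number tells which), for a name from the list of things; names that differ only in an ending like _2 or _b are one class to them, and where a whole thing is asked for, a point or a joint stands for the part that bears it (a point fixed in the world has none). Each returns a list of dicts, best first, with "conf" (0 to 1); they miss things now and then, are a little off and sometimes report something else, mostly with a low value. They report only what shows in the picture. A call takes as long as a camera call.
- vision.search_frame(picture, thing): "uv" ([column, row] in pixels, amid what is visible of it).
- vision.cut_out(picture, thing): "mask" (384x512 bool, what is visible of it) and "uv" ([column, row] in pixels, amid what is visible of it).
The state is a dict: "time": time; "qpos": joint angles; "qvel": joint speeds; "joint_efforts": joint torques, N m; "tool_pos": TCP position; "tool_rot": TCP orientation; "contact_force": force on the tool from outside, world axes, zero at the start; "torque": the same for the moment, N m; "opening": finger opening in m.
Only numpy, scipy, OpenCV 4.12 (cv2) and the standard library are available. Lean on these libraries where they do the work, as an engineer would, in place of code of your own. Each camera call takes 0.05 s, during which the arm holds its last target.

## Working session

There is one attempt and no reset: what is moved stays moved. The work goes in short steps, Python scripts to look and compute and a tool call to move; the robot and the scene stay as the last step left them, time stands still between calls to the robot, and variables do not carry over. Pictures are saved under pics/ and viewed, and the job is handed in when it is done.

Besides the shell and the picture viewer there is one more tool, called by a JSON object that holds its "method" and its "body", one argument or row to a line. send_rows: Moves the arm, as the interface text tells. Its arguments: {"type":"object","properties":{"motion":{"type":"array","items":{"type":"object","properties":{"hand":{"type":"number"},"slide":{"type":"array","items":{"type":"number"}},"spin":{"type":"number"}}}},"grip_force":{"type":"number"}},"required":["motion"]}

```bash
mkdir -p pics; ls; cat > h.py <<'E'
import numpy as np, cv2
from cell import observe, vision, job
from scipy.spatial.transform import Rotation as Ro
def pts(p,mask=None,T=None):
    z=p["range_z"]; m=z>0
    if mask is not None: m&=mask
    v,u=np.nonzero(m); d=z[v,u]
    P=np.stack([(u-p["cx"])/p["fx"]*d,(v-p["cy"])/p["fy"]*d,d],1)
    T=p["world_from_camera"] if T is None else T
    return P@T[:3,:3].T+T[:3,3],u,v
def save(p,n): cv2.imwrite("pics/"+n,p["pixels"])
E
python3 - <<'E'
from h import *
s=observe(); print({k:np.round(v,3) for k,v in s.items()})
for c in ["scene","top"]:
    p=vision.read_camera(c); save(p,c+"1.png")
    np.savez(c+"1.npz",**{k:v for k,v in p.items() if k!="shot"})
    for n in ["brake_lever","bar","stand","oil_can","tape_measure","screw_jar","drill"]:
        r=vision.cut_out(p,n)
        for d in r[:2]:
            P,_,_=pts(p,d["mask"])
            if len(P): print(c,n,round(d["conf"],2),np.round(d["uv"]),len(P),np.round(np.median(P,0),3),np.round(np.percentile(P,2,0),3),np.round(np.percentile(P,98,0),3))
E
```

```text
pics
{'time': np.float64(0.0), 'qpos': array([-1.397,  0.343,  1.525, -0.   ,  1.275, -0.146]), 'qvel': array([-0.001,  0.   , -0.   ,  0.   ,  0.002, -0.002]), 'joint_efforts': array([  0.   , -43.124, -24.422,   0.072,   0.056,  -0.   ]), 'tool_pos': array([ 0.165, -0.498,  0.226]), 'tool_rot': array([-1.715,  1.569,  1.746]), 'contact_force': array([-0.123, -0.426, -0.194]), 'torque': array([ 0.021,  0.02 , -0.063]), 'opening': np.float64(0.092)}
scene brake_lever 0.56 [323. 176.] 345 [0.555 0.08  0.158] [0.403 0.031 0.002] [0.59  0.127 0.165]
scene brake_lever 0.38 [317. 170.] 431 [0.545 0.061 0.155] [ 0.495 -0.009  0.095] [0.59  0.127 0.165]
scene bar 0.66 [303. 154.] 1696 [0.499 0.012 0.164] [ 0.442 -0.155  0.134] [0.534 0.161 0.176]
scene stand 0.66 [296. 192.] 2065 [0.505 0.009 0.013] [ 0.423 -0.07   0.008] [0.562 0.073 0.086]
scene stand 0.42 [325. 178.] 347 [0.557 0.083 0.158] [0.451 0.033 0.003] [0.59  0.128 0.165]
scene oil_can 0.95 [261. 224.] 878 [ 0.699 -0.013  0.087] [ 0.662 -0.039  0.004] [0.707 0.006 0.123]
scene tape_measure 0.9 [315. 260.] 708 [0.722 0.124 0.064] 
[... 236 characters left out ...]
273  0.069]
top brake_lever 0.57 [205. 204.] 203 [0.55  0.072 0.16 ] [0.52  0.03  0.009] [0.587 0.125 0.166]
top bar 0.78 [233. 231.] 1730 [ 0.489 -0.002  0.165] [ 0.442 -0.157  0.003] [0.532 0.16  0.176]
top bar 0.72 [237. 221.] 1543 [ 0.504 -0.008  0.012] [ 0.415 -0.076  0.007] [0.56  0.068 0.081]
top stand 0.79 [237. 222.] 1725 [ 0.504 -0.007  0.012] [ 0.412 -0.076  0.007] [0.562 0.07  0.14 ]
top tape_measure 0.88 [191. 156.] 413 [0.701 0.116 0.065] [0.663 0.098 0.006] [0.738 0.139 0.071]
top screw_jar 0.5 [283. 174.] 272 [ 0.647 -0.152  0.074] [ 0.625 -0.175  0.031] [ 0.671 -0.128  0.078]
top drill 0.57 [351. 237.] 3011 [ 0.46  -0.346  0.054] [ 0.405 -0.495 -0.002] [ 0.607 -0.277  0.069]
```

View pics/scene1.png

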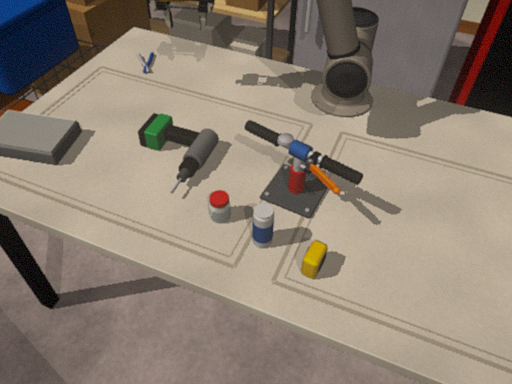

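View pics/top1.png

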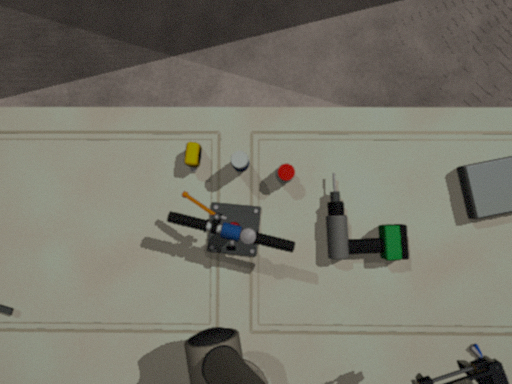

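```bash
python3 - <<'E'
from h import *
for c in ["scene","top"]:
    p=dict(np.load(c+"1.npz"))
    hsv=cv2.cvtColor(p["pixels"],cv2.COLOR_BGR2HSV)
    m=(hsv[...,0]>5)&(hsv[...,0]<20)&(hsv[...,1]>170)&(hsv[...,2]>110)
    P,u,v=pts(p,m); k=(P[:,2]>.1)&(P[:,2]<.22)&(np.abs(P[:,1])<.2)&(P[:,0]>.4)&(P[:,0]<.62); P=P[k]
    print(c,len(P),P.min(0),P.max(0))
    t=P[P[:,2]>np.percentile(P[:,2],50)-.003]
    l=cv2.fitLine(t[:,:2].astype(np.float32),cv2.DIST_HUBER,0,.01,.01).ravel(); print("line",l,np.arctan2(l[0],l[1]))
    np.set_printoptions(precision=3,suppress=True)
    print(P[::max(1,len(P)//25)])
    # bar axis: top surface of grips
    A,u,v=pts(p); k=(A[:,2]>.12)&(A[:,2]<.2)&(A[:,0]>.4)&(A[:,0]<.56)&(abs(A[:,1])<.2)
    k&=~m[v,u]; A=A[k]
    for y0 in np.arange(-.18,.19,.02):
        q=A[abs(A[:,1]-y0)<.01]
        if len(q)>3: print(round(y0,2),len(q),"x",np.percentile(q[:,0],[3,97]),"zmax",np.percentile(q[:,2],97), "xtop",np.median(q[q[:,2]>q[:,2].max()-.003][:,0]))
E
```

```text
scene 261 [0.51015877 0.04180402 0.14344665] [0.59235144 0.13034031 0.16472986]
line [0.5807229  0.8141013  0.55941206 0.08393224] 0.61961645
[[0.532 0.042 0.162]
 [0.534 0.043 0.158]
 [0.537 0.054 0.161]
 [0.535 0.061 0.159]
 [0.538 0.048 0.15 ]
 [0.538 0.051 0.147]
 [0.543 0.055 0.15 ]
 [0.546 0.058 0.151]
 [0.546 0.061 0.148]
 [0.548 0.064 0.148]
 [0.549 0.067 0.147]
 [0.55  0.068 0.145]
 [0.557 0.093 0.162]
 [0.559 0.096 0.162]
 [0.564 0.097 0.163]
 [0.565 0.098 0.161]
 [0.569 0.101 0.163]
 [0.571 0.104 0.163]
 [0.573 0.107 0.162]
 [0.575 0.112 0.163]
 [0.574 0.115 0.16 ]
 [0.577 0.118 0.161]
 [0.576 0.123 0.158]
 [0.582 0.126 0.163]
 [0.585 0.114 0.154]
 [0.589 0.122 0.158]
 [0.59  0.126 0.153]]
-0.16 58 x [0.444 0.464] zmax 0.1677526485486276 xtop 0.45014179730423876
-0.14 82 x [0.443 0.469] zmax 0.1693340130767203 xtop 0.45636294393785876
-0.12 82 x [0.452 0.475] zmax 0.16913628238723366 xtop 0.4589978735212412
-0.1 84 x [0.455 0.479] zmax 0.1687130506661232 xtop 0.46276952361059354
-0.08 82 x [0.458 0.484] zmax 0.16813726718527885 xtop 0.46921140587900956
-0.06 88 x [0.466 0.
[... 2193 characters left out ...]
 0.1740176222308444 xtop 0.48276135902915274
-0.0 128 x [0.467 0.506] zmax 0.17435214444619535 xtop 0.4865967774151507
0.02 146 x [0.473 0.53 ] zmax 0.17311997495461237 xtop 0.489045623428119
0.04 141 x [0.483 0.535] zmax 0.1694607071292361 xtop 0.4976826616695772
0.06 100 x [0.488 0.548] zmax 0.1689501681666968 xtop 0.5014586751603152
0.08 107 x [0.491 0.556] zmax 0.16831163313233224 xtop 0.5064163875562921
0.1 89 x [0.496 0.527] zmax 0.16856093080238707 xtop 0.5115733698711786
0.12 91 x [0.501 0.53 ] zmax 0.16791823206346101 xtop 0.516606295026073
0.14 90 x [0.506 0.535] zmax 0.16757429276307734 xtop 0.5216889925636171
0.16 54 x [0.511 0.537] zmax 0.1674638930747041 xtop 0.5242095828965799
```

The scene view shows the orange lever at (312–340, 167–190). The top view shows its ball at (185, 195), the bar running from (170, 217) to (293, 245), and the oil can and tape measure well outside it. All my points fit one frame: bar yaw ≈ 0.232 rad, bar axis z ≈ 0.153, pivot ≈ (0.5285, 0.0365). The blade sits 0.36 rad off the bar, as specified.

```bash
cat >> h.py <<'E'
np.set_printoptions(precision=4,suppress=True)
def R(s): return Ro.from_euler("xyz",s["tool_rot"]).as_matrix()
def to(p,s=None):
    s=s or observe(); return 1000*R(s).T@(np.array(p)-s["tool_pos"])
E
python3 - <<'E'
from h import *
s=observe(); print(R(s)); print(s["time"])
z=R(s)[:,2];y=R(s)[:,1]; print("yaw y",np.arctan2(y[1],y[0]),"z",np.arctan2(z[1],z[0]))
print("normal at stop",-.292,"mid",-.442,"rest",-.592)
print(to([.63,.08,.23]))
E
```

```text
[[ 0.      0.3144 -0.9493]
 [-0.0001 -0.9493 -0.3144]
 [-1.      0.0001  0.    ]]
0.8
yaw y -1.2510193744387321 z -2.8218157067240055
normal at stop -0.292 mid -0.442 rest -0.592
[  -3.3144 -402.912  -623.193 ]
```

{"method": "send_rows", "body": {
  "motion": [
    {"hand": -1, "slide": [0, -25, -39], "spin": 0},
    {"hand": -1, "slide": [0, -25, -39], "spin": 0},
    {"hand": -1, "slide": [0, -25, -39], "spin": 0},
    {"hand": -1, "slide": [0, -25, -39], "spin": 0},
    {"hand": -1, "slide": [0, -25, -39], "spin": 0},
    {"hand": -1, "slide": [0, -25, -39], "spin": 0},
    {"hand": -1, "slide": [0, -25, -39], "spin": 0},
    {"hand": -1, "slide": [0, -25, -39], "spin": 0}
  ],
  "grip_force": 10
}}

```text
time: 1.6
tool_pos: [0.4038, -0.206, 0.2264]
tool_rot: [1.703, 1.566, -1.131]
contact_force: [1.5, -0.5, -0.6]
opening: 0.0324
```

```bash
python3 - <<'E'
from h import *
s=observe(); y=R(s)[:,1]; print(s["time"],s["tool_pos"],s["qpos"],np.arctan2(y[1],y[0]),s["opening"],R(s)[:,0])
print(to([.63,.08,.23]))
E
```

```text
1.6 [ 0.4038 -0.206   0.2264] [-0.6395  0.2088  1.7114 -0.0024  1.2172  0.6241] -1.262747233287219 0.03237430452833517 [ 0.002  -0.0044 -1.    ]
[  -4.382  -203.984  -302.2388]
```

{"method": "send_rows", "body": {
  "motion": [
    {"hand": -1, "slide": [0, -25, -38], "spin": 0},
    {"hand": -1, "slide": [0, -25, -38], "spin": 0},
    {"hand": -1, "slide": [0, -25, -38], "spin": 0},
    {"hand": -1, "slide": [0, -25, -38], "spin": 0},
    {"hand": -1, "slide": [0, -25, -38], "spin": 0},
    {"hand": -1, "slide": [0, -25, -38], "spin": 0},
    {"hand": -1, "slide": [0, -25, -38], "spin": 0},
    {"hand": -1, "slide": [0, -25, -38], "spin": 0}
  ]
}}

```text
time: 2.4
tool_pos: [0.6408, 0.0912, 0.227]
tool_rot: [1.979, 1.562, -0.853]
contact_force: [-0.1, -2.1, 0.5]
opening: 0.0006
```

{"method": "send_rows", "body": {
  "motion": [
    {"hand": -1, "slide": [0, 0, 0], "spin": -0.12},
    {"hand": -1, "slide": [0, 0, 0], "spin": -0.12},
    {"hand": -1, "slide": [0, 0, 0], "spin": -0.12},
    {"hand": -1, "slide": [0, 0, 0], "spin": -0.12},
    {"hand": -1, "slide": [0, 0, 0], "spin": -0.12},
    {"hand": -1, "slide": [0, 0, 0], "spin": -0.12},
    {"hand": -1, "slide": [0, 0, 0], "spin": -0.12},
    {"hand": -1, "slide": [0, 0, 0], "spin": 0}
  ]
}}

```text
time: 3.2
tool_pos: [0.6433, 0.0992, 0.2226]
tool_rot: [0.76, 1.565, -1.19]
contact_force: [0.2, 0.0, 0.8]
opening: 0.0006
```

```bash
python3 - <<'E'
from h import *
s=observe(); y=R(s)[:,1]; print(s["time"],s["tool_pos"],s["qpos"],np.arctan2(y[1],y[0]),s["opening"],R(s)[:,0],s["contact_force"])
p=vision.read_camera("wrist"); save(p,"w1.png"); p2=vision.read_camera("scene"); save(p2,"s2.png")
T=np.eye(4);T[:3,:3]=R(s);T[:3,3]=s["tool_pos"]
hsv=cv2.cvtColor(p["pixels"],cv2.COLOR_BGR2HSV)
m=(hsv[...,0]>5)&(hsv[...,0]<20)&(hsv[...,1]>170)&(hsv[...,2]>80)
P,u,v=pts(p,m,T@p["T_tool_cam"]); k=(P[:,2]>.13)&(P[:,2]<.19); P=P[k]
print(len(P))
if len(P):
  print(P.min(0),P.max(0)); print(P[::max(1,len(P)//25)])
  t=P[P[:,2]>.155]; l=cv2.fitLine(t[:,:2].astype(np.float32),cv2.DIST_HUBER,0,.01,.01).ravel(); print(l,np.arctan2(l[0],l[1]))
E
```

```text
3.2 [0.6433 0.0992 0.2226] [ 0.0378  0.5821  1.1452 -0.0051  1.4125  0.4179] -0.37933568478246427 0.0005654695764962575 [ 0.002 -0.005 -1.   ] [0.1541 0.0489 0.8468]
765
[0.5525 0.0824 0.1434] [0.5919 0.1317 0.1636]
[[0.5857 0.1313 0.153 ]
 [0.5903 0.1269 0.1505]
 [0.5885 0.1276 0.1551]
 [0.5816 0.1293 0.1568]
 [0.5878 0.1263 0.1576]
 [0.5912 0.1223 0.1529]
 [0.5847 0.1257 0.1594]
 [0.5905 0.1207 0.1569]
 [0.5807 0.1236 0.1607]
 [0.5811 0.121  0.1609]
 [0.5837 0.1181 0.1605]
 [0.5839 0.1159 0.1595]
 [0.5792 0.1092 0.1446]
 [0.5787 0.1144 0.1613]
 [0.5774 0.1128 0.1622]
 [0.5725 0.1118 0.1615]
 [0.5756 0.1036 0.1511]
 [0.5747 0.1023 0.1533]
 [0.5724 0.1049 0.1618]
 [0.5688 0.1032 0.161 ]
 [0.5634 0.1026 0.1609]
 [0.5688 0.0934 0.1513]
 [0.5696 0.0952 0.1601]
 [0.5652 0.0954 0.1623]
 [0.5587 0.0948 0.1615]
 [0.5633 0.0917 0.1625]]
[0.5554 0.8316 0.5763 0.1131] 0.5888517
```

View pics/w1.png

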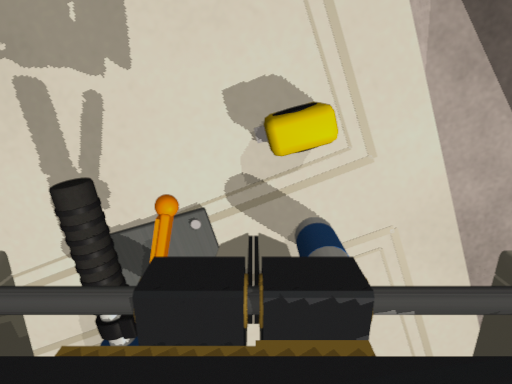

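```bash
python3 - <<'E'
from h import *
s=observe(); y=R(s)[:,1]; 
# blade geometry
mid=np.array([.5763,.1131]); d=np.array([.5554,.8316]); n=np.array([.8316,-.5554])
piv0=np.array([.5285,.0365]); print("perp offset of fitted line vs pivot (mm)",1000*(mid-piv0)@n,1000*(mid-piv0)@d)
for piv in (piv0,piv0+np.array([.001,.001])):
  for a in (.592,.292):
    dd=np.array([np.sin(a),np.cos(a)]);nn=np.array([np.cos(a),-np.sin(a)])
    print(a,piv+.075*dd+.005*nn)
a=.37;ap=np.array([np.cos(a),-np.sin(a)])
# tool back face at y-: pos - .019*y ; start standoff 
print("y",y)
E
```

```text
perp offset of fitted line vs pivot (mm) -2.7931599999999372 90.24868000000004
0.592 [0.5745 0.0959]
0.292 [0.5549 0.1069]
0.592 [0.5755 0.0969]
0.292 [0.5559 0.1079]
y [ 0.9273 -0.3744  0.0038]
```

The wrist view shows the closed fingers at about (255, 305) and the lever ball at (167, 206), on the tool's −y side. The tape measure at (300, 130) and the oil can at (320, 240) are clear. Blade angle re-measured at 0.589, against 0.592 expected. I'll descend outside the blade next.

{"method": "send_rows", "body": {
  "motion": [
    {"hand": -1, "slide": [0, -10, 13], "spin": 0},
    {"hand": -1, "slide": [0, -10, 13], "spin": 0},
    {"hand": -1, "slide": [20, 0, 0], "spin": 0},
    {"hand": -1, "slide": [20, 0, 0], "spin": 0},
    {"hand": -1, "slide": [20, 0, 0], "spin": 0},
    {"hand": -1, "slide": [18, 0, 0], "spin": 0},
    {"hand": -1, "slide": [0, 0, 0], "spin": 0}
  ]
}}

```text
time: 4.0
tool_pos: [0.6149, 0.0814, 0.1434]
tool_rot: [1.245, 1.563, -0.731]
contact_force: [-0.1, 0.3, -0.5]
opening: 0.0003
```

```bash
python3 - <<'E'
from h import *
s=observe(); y=R(s)[:,1]; print(s["time"],s["tool_pos"],np.arctan2(y[1],y[0]),s["contact_force"],R(s)[:,0])
print("start",to([.592,.089,.14]),"stop",to([.5735,.0995,.14]))
p=vision.read_camera("wrist"); save(p,"w2.png")
E
```

```text
4.0 [0.6149 0.0814 0.1434] -0.4055550732086166 [-0.0546  0.2606 -0.4899] [ 0.0056 -0.005  -1.    ]
start [  3.2497 -24.0654   2.0245] stop [  3.0941 -45.2068  -0.3246]
```

View pics/w2.png

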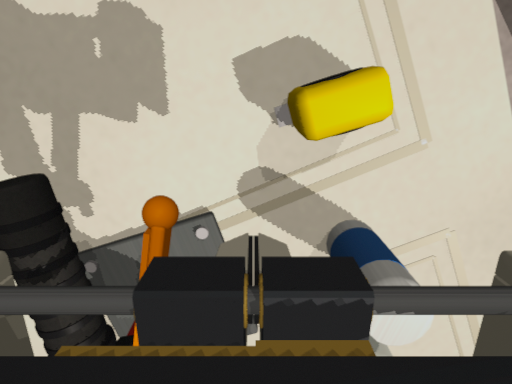

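The fingers are down outside the blade: the lever runs from (160, 212) to (145, 340), left of the finger. The expected distance along −y is about 22–24 mm to contact and about 45 mm to the stop.

{"method": "send_rows", "body": {
  "motion": [
    {"hand": -1, "slide": [1, -8, 0], "spin": 0},
    {"hand": -1, "slide": [2, -8, 0], "spin": 0},
    {"hand": -1, "slide": [0, 0, 0], "spin": 0}
  ]
}}

```text
time: 4.35
tool_pos: [0.6011, 0.0884, 0.1444]
tool_rot: [1.605, 1.558, -0.373]
contact_force: [0.2, 0.0, 0.5]
opening: 0.0003
```

{"method": "send_rows", "body": {
  "motion": [
    {"hand": -1, "slide": [0, -4, 0], "spin": 0},
    {"hand": -1, "slide": [0, -4, 0], "spin": 0},
    {"hand": -1, "slide": [0, 0, 0], "spin": 0}
  ]
}}

```text
time: 4.65
tool_pos: [0.5936, 0.0922, 0.1461]
tool_rot: [1.68, 1.555, -0.298]
contact_force: [-0.5, -0.3, 0.4]
opening: -0.0
```

{"method": "send_rows", "body": {
  "motion": [
    {"hand": -1, "slide": [0, -4, 0], "spin": 0},
    {"hand": -1, "slide": [0, -4, 0], "spin": 0},
    {"hand": -1, "slide": [0, 0, 0], "spin": 0}
  ]
}}

```text
time: 4.95
tool_pos: [0.587, 0.0954, 0.1466]
tool_rot: [1.727, 1.552, -0.252]
contact_force: [1.7, -1.2, -1.8]
opening: 0.0004
```

```bash
python3 - <<'E'
from h import *
s=observe(); y=R(s)[:,1]; print(s["time"],s["tool_pos"],np.arctan2(y[1],y[0]),s["contact_force"]@R(s),R(s)[:,0])
print("start",to([.592,.089,.14]),"stop",to([.5735,.0995,.14]))
E
```

```text
4.95 [0.587  0.0954 0.1466] -0.40796338623311845 [1.8445 1.9744 0.4498] [ 0.0187 -0.0048 -0.9998]
start [6.7044 7.0139 3.9404] stop [  6.3084 -14.1297   1.6407]
```

{"method": "send_rows", "body": {
  "motion": [
    {"hand": -1, "slide": [2, -4, 0], "spin": -0.02},
    {"hand": -1, "slide": [2, -4, 0], "spin": -0.02},
    {"hand": -1, "slide": [1, 0, 0], "spin": 0}
  ]
}}

```text
time: 5.25
tool_pos: [0.581, 0.0983, 0.1424]
tool_rot: [1.719, 1.547, -0.216]
contact_force: [3.2, -1.8, 2.3]
opening: 0.0005
```

```bash
python3 - <<'E'
from h import *
s=observe(); y=R(s)[:,1]; print(s["time"],s["tool_pos"],np.arctan2(y[1],y[0]),s["contact_force"]@R(s),R(s)[:,0])
print("stop",to([.5735,.0995,.14]))
E
```

```text
5.25 [0.581  0.0983 0.1424] -0.3645962669952353 [-2.2112  3.7294  0.5561] [ 0.0236 -0.0052 -0.9997]
stop [ 2.2251 -7.4681  1.5986]
```

Force is 3.7 N and rising as the spring should, with about 7 mm left. I'll use smaller steps.

{"method": "send_rows", "body": {
  "motion": [
    {"hand": -1, "slide": [0, -3, 0], "spin": -0.02},
    {"hand": -1, "slide": [0, -1, 0], "spin": 0}
  ]
}}

```text
time: 5.45
tool_pos: [0.5777, 0.1, 0.1424]
tool_rot: [1.735, 1.545, -0.179]
contact_force: [3.3, -0.3, 0.4]
opening: 0.0007
```

{"method": "send_rows", "body": {
  "motion": [
    {"hand": -1, "slide": [0, -2, 0], "spin": 0},
    {"hand": -1, "slide": [0, -0.5, 0], "spin": 0}
  ]
}}

```text
time: 5.65
tool_pos: [0.5756, 0.1011, 0.1424]
tool_rot: [1.752, 1.544, -0.162]
contact_force: [3.2, -0.3, 2.0]
opening: 0.0005
```

```bash
python3 - <<'E'
from h import *
s=observe(); y=R(s)[:,1]; print(s["time"],s["tool_pos"],np.arctan2(y[1],y[0]),s["contact_force"]@R(s),R(s)[:,0])
print("stop",to([.5735,.0995,.14]))
E
```

```text
5.65 [0.5756 0.1011 0.1424] -0.3430720459955856 [-1.8897  3.1407 -0.8421] [ 0.0263 -0.0043 -0.9996]
stop [ 2.3853 -1.4473  2.2571]
```

{"method": "send_rows", "body": {
  "motion": [
    {"hand": -1, "slide": [0, -1, 0], "spin": 0},
    {"hand": -1, "slide": [0, 0, 0], "spin": 0}
  ]
}}

```text
time: 5.85
tool_pos: [0.5747, 0.1016, 0.1424]
tool_rot: [1.755, 1.544, -0.159]
contact_force: [4.0, -0.6, 1.4]
opening: 0.0004
```

{"method": "send_rows", "body": {
  "motion": [
    {"hand": -1, "slide": [0, -1, 0], "spin": 0},
    {"hand": -1, "slide": [0, 0, 0], "spin": 0}
  ]
}}

```text
time: 6.05
tool_pos: [0.5739, 0.1019, 0.1424]
tool_rot: [1.762, 1.543, -0.152]
contact_force: [4.9, 0.8, 1.5]
opening: 0.0007
```

```bash
python3 - <<'E'
from h import *
s=observe(); y=R(s)[:,1]; print(s["time"],s["tool_pos"],np.arctan2(y[1],y[0]),s["contact_force"]@R(s),R(s)[:,0])
print("stop",to([.5735,.0995,.14]))
p=vision.read_camera("wrist"); save(p,"w3.png")
T=np.eye(4);T[:3,:3]=R(s);T[:3,3]=s["tool_pos"]
hsv=cv2.cvtColor(p["pixels"],cv2.COLOR_BGR2HSV)
m=(hsv[...,0]>5)&(hsv[...,0]<20)&(hsv[...,1]>170)&(hsv[...,2]>80)
P,u,v=pts(p,m,T@p["T_tool_cam"]); k=(P[:,2]>.13)&(P[:,2]<.19); P=P[k]
print(len(P),P.min(0),P.max(0))
t=P[(P[:,2]>.155)]; l=cv2.fitLine(t[:,:2].astype(np.float32),cv2.DIST_HUBER,0,.01,.01).ravel(); print(l,np.arctan2(l[0],l[1]))
E
```

```text
6.05 [0.5739 0.1019 0.1424] -0.3433018991454606 [-1.3835  4.3822 -2.4593] [ 0.0271 -0.0042 -0.9996]
stop [2.4153 0.3854 2.4261]
1512 [0.5511 0.1149 0.1492] [0.5712 0.1428 0.1662]
[0.3771 0.9262 0.5615 0.1303] 0.3866733
```

View pics/w3.png

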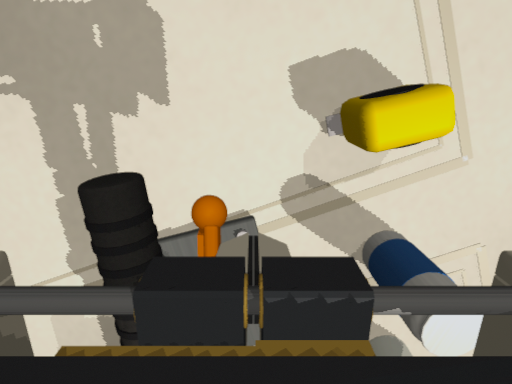

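The ball is now at (209, 213), gap to the grip is still open, and force is about 4.5 N with no clear stop yet. Ball position suggests another 2–3 mm.

{"method": "send_rows", "body": {
  "motion": [
    {"hand": -1, "slide": [0, -1, 0], "spin": -0.01},
    {"hand": -1, "slide": [0, 0, 0], "spin": 0}
  ]
}}

```text
time: 6.3
tool_pos: [0.5732, 0.1024, 0.1425]
tool_rot: [1.767, 1.543, -0.136]
contact_force: [4.0, -0.9, 0.0]
opening: 0.0005
```

{"method": "send_rows", "body": {
  "motion": [
    {"hand": -1, "slide": [0, -1, 0], "spin": -0.01},
    {"hand": -1, "slide": [0, 0, 0], "spin": 0}
  ]
}}

```text
time: 6.5
tool_pos: [0.5725, 0.103, 0.1425]
tool_rot: [1.771, 1.542, -0.121]
contact_force: [4.5, 1.1, -0.0]
opening: 0.0004
```

{"method": "send_rows", "body": {
  "motion": [
    {"hand": -1, "slide": [0, -1, 0], "spin": 0},
    {"hand": -1, "slide": [0, 0, 0], "spin": 0}
  ]
}}

```text
time: 6.7
tool_pos: [0.5716, 0.1034, 0.1425]
tool_rot: [1.774, 1.542, -0.118]
contact_force: [4.2, 0.7, 1.0]
opening: 0.0005
```

{"method": "send_rows", "body": {
  "motion": [
    {"hand": -1, "slide": [0, -1, 0], "spin": 0},
    {"hand": -1, "slide": [0, 0, 0], "spin": 0}
  ]
}}

```text
time: 6.9
tool_pos: [0.571, 0.1036, 0.1425]
tool_rot: [1.777, 1.541, -0.116]
contact_force: [4.8, 0.2, 0.2]
opening: 0.0008
```

{"method": "send_rows", "body": {
  "motion": [
    {"hand": -1, "slide": [0, -1, 0], "spin": 0},
    {"hand": -1, "slide": [0, 0, 0], "spin": 0}
  ]
}}

```text
time: 7.1
tool_pos: [0.5704, 0.1039, 0.1425]
tool_rot: [1.777, 1.54, -0.116]
contact_force: [5.4, 0.1, -0.3]
opening: 0.0006
```

```bash
cat > m.py <<'E'
from h import *
import sys
s=observe(); y=R(s)[:,1]; print(s["time"],s["tool_pos"],np.arctan2(y[1],y[0]),"F tool",s["contact_force"]@R(s))
p=vision.read_camera("wrist"); save(p,sys.argv[1])
T=np.eye(4);T[:3,:3]=R(s);T[:3,3]=s["tool_pos"]
hsv=cv2.cvtColor(p["pixels"],cv2.COLOR_BGR2HSV)
m=(hsv[...,0]>5)&(hsv[...,0]<20)&(hsv[...,1]>170)&(hsv[...,2]>80)
P,u,v=pts(p,m,T@p["T_tool_cam"]); k=(P[:,2]>.13)&(P[:,2]<.19); P=P[k]
b=P[P[:,1]>P[:,1].max()-.015]
from scipy.optimize import least_squares
f=least_squares(lambda c:np.linalg.norm(b-c,axis=1)-.009,b.mean(0)-[0,0,.006],loss="soft_l1",f_scale=.001)
d=f.x[:2]-[.5285,.0365]
print("ball",f.x,"len",np.hypot(*d),"world ang",np.arctan2(*d),"joint",.592-np.arctan2(*d))
E
python3 m.py w4.png
```

```text
7.1 [0.5704 0.1039 0.1425] -0.32196876145649783 F tool [ 0.4171  5.072  -1.7562]
ball [0.5574 0.1352 0.152 ] len 0.10284197995246057 world ang 0.2847690452384251 joint 0.30723095476157486
```

View pics/w4.png

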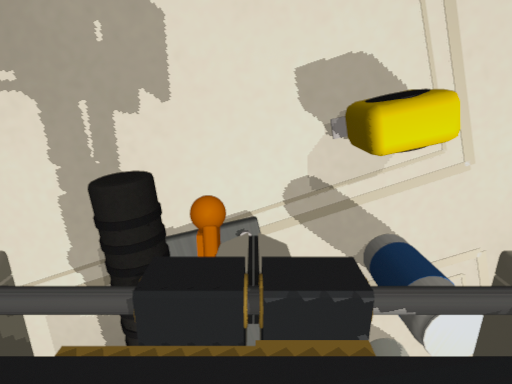

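The ball fit gives a joint angle of about 0.307, so the lever is at or within a millimetre of its stop. The gap to the grip is visible between (165, 230) and (195, 230). I'll confirm by the steep force rise.

{"method": "send_rows", "body": {
  "motion": [
    {"hand": -1, "slide": [0, -1, 0], "spin": 0},
    {"hand": -1, "slide": [0, 0, 0], "spin": 0}
  ]
}}

```text
time: 7.35
tool_pos: [0.5701, 0.104, 0.1425]
tool_rot: [1.776, 1.539, -0.117]
contact_force: [5.2, 0.2, 0.1]
opening: 0.0009
```

{"method": "send_rows", "body": {
  "motion": [
    {"hand": -1, "slide": [0, -1, 0], "spin": 0},
    {"hand": -1, "slide": [0, 0, 0], "spin": 0}
  ]
}}

```text
time: 7.55
tool_pos: [0.5698, 0.1041, 0.1425]
tool_rot: [1.772, 1.538, -0.12]
contact_force: [5.3, 1.2, -0.4]
opening: 0.0005
```

{"method": "send_rows", "body": {
  "motion": [
    {"hand": -1, "slide": [0, -2, 0], "spin": 0},
    {"hand": -1, "slide": [0, -1, 0], "spin": 0}
  ]
}}

```text
time: 7.75
tool_pos: [0.5687, 0.1046, 0.1427]
tool_rot: [1.767, 1.534, -0.126]
contact_force: [9.2, -0.4, -2.8]
opening: 0.0006
```

```bash
python3 m.py w5.png
```

```text
7.75 [0.5687 0.1046 0.1427] -0.32205716851029825 F tool [ 3.1781  8.6974 -2.5063]
ball [0.5549 0.136  0.152 ] len 0.10293911763157892 world ang 0.25916450291312715 joint 0.3328354970868728
```

Force jumped to 8.7 N for about 1 mm of travel, so the lever is at the stop. I'll back off fully so it springs out.

{"method": "send_rows", "body": {
  "motion": [
    {"hand": -1, "slide": [0, 6, 0], "spin": 0},
    {"hand": -1, "slide": [0, 7, 0], "spin": 0},
    {"hand": -1, "slide": [0, 7, 0], "spin": 0},
    {"hand": -1, "slide": [0, 7, 0], "spin": 0},
    {"hand": -1, "slide": [0, 7, 0], "spin": 0},
    {"hand": -1, "slide": [0, 5, 0], "spin": 0},
    {"hand": -1, "slide": [0, 0, 0], "spin": 0},
    {"hand": -1, "slide": [0, 0, 0], "spin": 0}
  ]
}}

```text
time: 8.6
tool_pos: [0.6046, 0.0902, 0.1413]
tool_rot: [1.651, 1.546, -0.242]
contact_force: [1.0, 0.6, -0.7]
opening: 0.0006
```

```bash
python3 m.py w6.png
```

```text
8.6 [0.6046 0.0902 0.1413] -0.3221811702731579 F tool [ 0.6771  0.7279 -0.9003]
ball [0.5824 0.1226 0.1522] len 0.10161795471467018 world ang 0.5592685140153819 joint 0.03273148598461806
```

View pics/w6.png

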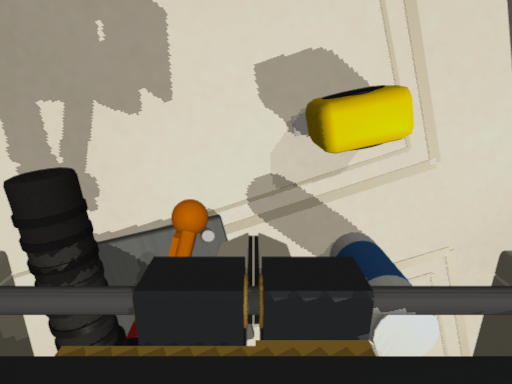

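The lever is free again: there is a gap between blade and finger, and the ball is back at (0.582, 0.1226), the same as before the first touch. The fit's constant bias is about +0.033, so the first press measured exactly 0.30 rad of travel. Second press now.

{"method": "send_rows", "body": {
  "motion": [
    {"hand": -1, "slide": [0, -6, 0], "spin": 0},
    {"hand": -1, "slide": [0, -6, 0], "spin": 0},
    {"hand": -1, "slide": [0, -5, 0], "spin": 0},
    {"hand": -1, "slide": [0, -5, 0], "spin": 0},
    {"hand": -1, "slide": [0, -5, 0], "spin": 0},
    {"hand": -1, "slide": [0, -4, 0], "spin": 0},
    {"hand": -1, "slide": [0, 0, 0], "spin": 0}
  ]
}}

```text
time: 9.35
tool_pos: [0.5744, 0.1017, 0.142]
tool_rot: [1.722, 1.538, -0.17]
contact_force: [3.7, -1.3, -1.9]
opening: 0.0008
```

```bash
python3 m.py w7.png; python3 -c "
from h import *
print(to([.5687,.1046,.1427]))"
```

```text
9.35 [0.5744 0.1017 0.142 ] -0.32149250857176875 F tool [2.0689 3.8477 0.1287]
ball [0.5626 0.1334 0.152 ] len 0.10267876981128919 world ang 0.33829024340609204 joint 0.25370975659390793
[-0.8747 -6.6134 -1.0043]
```

{"method": "send_rows", "body": {
  "motion": [
    {"hand": -1, "slide": [0, -2, 0], "spin": 0},
    {"hand": -1, "slide": [0, -2, 0], "spin": 0},
    {"hand": -1, "slide": [0, 0, 0], "spin": 0}
  ]
}}

```text
time: 9.7
tool_pos: [0.5716, 0.1029, 0.142]
tool_rot: [1.74, 1.537, -0.152]
contact_force: [4.1, 0.6, -0.7]
opening: 0.0001
```

{"method": "send_rows", "body": {
  "motion": [
    {"hand": -1, "slide": [0, -2, 0], "spin": 0},
    {"hand": -1, "slide": [0, -1, 0], "spin": 0}
  ]
}}

```text
time: 9.9
tool_pos: [0.5696, 0.1037, 0.142]
tool_rot: [1.747, 1.535, -0.146]
contact_force: [6.1, 1.1, -1.5]
opening: 0.0004
```

```bash
python3 m.py w8.png
```

```text
9.9 [0.5696 0.1037 0.142 ] -0.3221349883276621 F tool [ 1.7432  5.3898 -2.9315]
ball [0.5561 0.1356 0.152 ] len 0.10290063013408635 world ang 0.2715472092096646 joint 0.3204527907903354
```

{"method": "send_rows", "body": {
  "motion": [
    {"hand": -1, "slide": [0, -2, 0], "spin": 0},
    {"hand": -1, "slide": [0, -1.5, 0], "spin": 0}
  ]
}}

```text
time: 10.15
tool_pos: [0.5686, 0.1041, 0.1422]
tool_rot: [1.741, 1.529, -0.152]
contact_force: [10.5, -2.5, -5.3]
opening: 0.0003
```

```bash
python3 m.py w9.png; python3 m.py w10.png
```

```text
10.15 [0.5686 0.1041 0.1422] -0.32207884677511794 F tool [ 5.7462 10.5222 -0.9576]
ball [0.5548 0.136  0.152 ] len 0.10288865636183382 world ang 0.2588674137977215 joint 0.3331325862022785
10.2 [0.5687 0.1041 0.1422] -0.32210304170826703 F tool [ 4.3349  9.7179 -0.9939]
ball [0.5549 0.136  0.152 ] len 0.102954418576472 world ang 0.2592199502325217 joint 0.33278004976747827
```

```bash
for i in 1 2 3 4; do python3 m.py h$i.png; done; python3 -c "
from h import *
p=vision.read_camera('scene'); save(p,'s3.png')"
```

```text
10.25 [0.5687 0.1041 0.1422] -0.322148820239323 F tool [ 4.0763  8.9495 -1.9509]
ball [0.5549 0.136  0.1521] len 0.10293242893934049 world ang 0.25902780468298314 joint 0.33297219531701683
10.3 [0.5687 0.1041 0.1422] -0.3221804097329537 F tool [ 4.0738  9.138  -1.5073]
ball [0.5548 0.136  0.152 ] len 0.10287875491100447 world ang 0.2586910810606407 joint 0.33330891893935927
10.35 [0.5686 0.1041 0.1422] -0.3222083842711167 F tool [ 3.5557  9.0522 -1.6959]
ball [0.5548 0.1361 0.152 ] len 0.10297944089658 world ang 0.25868309939324946 joint 0.3333169006067505
10.4 [0.5687 0.1041 0.1422] -0.3222549067370451 F tool [ 3.0245  9.3499 -2.0883]
ball [0.5549 0.136  0.152 ] len 0.10295421904019254 world ang 0.2588456768630893 joint 0.3331543231369107
```

View pics/s3.png

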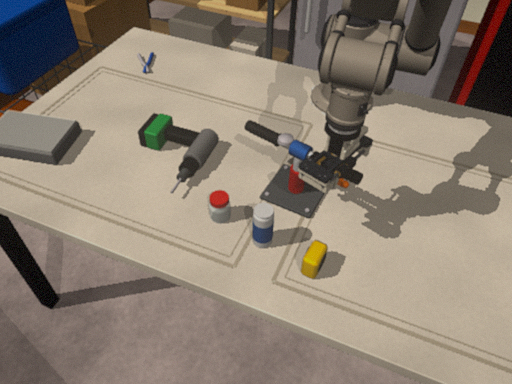

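View pics/h4.png

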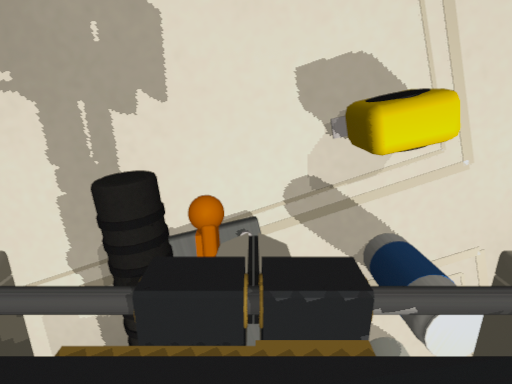

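The hold is steady at about 9 N with the lever at its stop, ball at (206, 213) in the wrist view. The scene view shows the oil can (262, 224), tape measure (315, 260), jar (218, 207) and drill (180, 140) where they were.

```bash
python3 -c "
from h import *
print(job.hand_in()); s=observe(); print(s['time'],s['contact_force'])"
```

```text
the job is handed in; nothing more can be done
None
the job is handed in; nothing more can be done
```

I pressed the orange lever to its stop with the back of the closed fingers, let it spring right out, then pressed it to its stop again. I handed in at about 10.5 s while still holding it there.

- **First press:** lever travel measured 0.30 rad. Force rose from about 5 N to 8.7 N over the last 1 mm or so.
- **Release:** the ball at the lever's end came back to (0.582, 0.123), where it was before the first touch. The fingers were clear of the blade.
- **Second press and hold:** lever travel again measured 0.30 rad. Force was steady at about 9 N over 0.25 s, peaking at about 10.5 N.
- **Surroundings:** the last pictures show the gap to the grip still open and the loose items in their places. The fingers stayed on the outer face, and I saw no contact with the bar.

**Checks that disagreed:**
- My lever-angle fit reads about 0.033 rad too high, even at rest, so the travel figures are differences from the rest reading.
- The tool tilted about 2° during the pushes, and its height wandered by a few millimetres.
- On the first press the force rose only slightly near the stop until I used a slightly larger step.

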